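Tighten a bearing lock ring with a two-pin spanner

TASK

Take the two-pin spanner from its wooden rest, seat both prongs fully in two opposite holes of the brass lock ring in the blue bearing housing, and turn the ring clockwise (seen from above) until it is fully home against its stop. Feel for the holes with a light touch and never press or wrench the ring hard, and touch the housing and ring with nothing but the spanner. Then lift the spanner out and put it back upright in the slot of its rest, leaving everything else on the bench where it lies.

Things in the scene. Friction and masses are not known exactly. Their poses are not given: they have to be found in the camera images.
- housing: blue bearing housing bolted to the bench: foot 130 x 110 x 12 mm (long along its x), round body 84 mm in diameter, rim top 58 mm above the bench. Origin: centre of its underside; z up. The brass lock ring lies in its bore, on the same vertical axis. Its yaw does not tell where the ring's holes stand: look for them or feel for them
- ring_face (a point): centre of the brass ring's flat upper face, 60 mm above the bench (2 mm proud of the rim); axes as housing. Ring 60 mm in diameter, 12 mm thick. Six equal holes 8 mm wide, 14 mm deep, lie 60 degrees apart on a circle of 22 mm radius, at an angle that is in no reading. A lightly pressed prong slides over the face without turning the ring
- lock_ring (a joint): turn of the ring from its loosest position (rad), growing clockwise seen from above: 0 is loosest, 0.8 the hard stop (fully home); starts between 0.05 and 0.30. Steady friction of about 0.22 N m, no spring: it stays where it is left. It tells only the turn, not where the holes stand
- rest: wooden spanner rest fixed to the bench, block 120 x 70 x 22 mm, long along its x; in the middle of its top a slot 62 mm long (along x), 12 mm wide, 12 mm deep. Origin: centre of its underside; z up
- spanner: two-pin T-handled spanner, 86 mm tall, about 0.25 kg, upright in the rest's slot at the start, x along the slot, origin 14 mm above the bench. Origin: midway between its prong tips; z up the shank, x through both prongs. Prongs: 6 mm in diameter, flat ends, 8 mm long, at x = -22 and +22 mm, z = 0 to 8. Half a turn about z makes no difference
- spanner_grip (a point): centre of the spanner's red grip bar, 76 mm above its origin; axes as spanner. Bar 50 x 16 x 20 mm (x, y, z), gripped from above across its 16 mm. Below it the shank, 14 mm in diameter, and the cross-piece, 60 x 24 x 12 mm at z = 8 to 20 above the origin: its underside lies on the ring face with the prongs fully seated, and on the rest's top when parked
- cup: clear plastic cup, 76 mm wide, 100 mm tall, bystander; origin centre of its underside
- u_bolt_a: rusty U-bolt lying flat, about 100 x 72 x 12 mm, bystander; origin near its middle
- u_bolt_b: rusty U-bolt lying flat, about 100 x 72 x 12 mm, bystander; origin near its middle
- washer_a: zinc washer 36 mm wide, 4 mm thick, lying flat, bystander
- washer_b: zinc washer 28 mm wide, 4 mm thick, lying flat, bystander
- wrench: open-ended wrench 190 mm long, lying flat, bystander
- spray_can: green spray can, 64 mm wide, 190 mm tall, bystander; origin centre of its underside
Things that resemble listed ones, but are neither listed nor needed, are in the scene too. Several things have the shape of the housing; the one meant has the colours described above.

How it is judged:
By the outcome, as a careful person would: the job done as asked, in the order asked, and still so for the second after the job is handed in, with the robot touching nothing.
It also fails if it takes over 64 s, if anything falls off the work surface, if the arm or the gripper's body presses on something with over 40 N, if the wrist force passes 120 N, or if a joint passes its speed limit or range.

ROBOT

A 7-joint arm with a two-finger parallel gripper is mounted at the origin on the work surface. World frame = base frame: x ahead of the robot, y to its left, z up, the work surface at z = 0. Lengths are in m, angles in rad, forces in N, time in s.
With the tool pointing down it reaches from about 0.4 to 0.85 m from the base axis. Payload 10.4 kg.
Tool frame: the origin (TCP) lies at the very end of the fingers, on their centre line; the grasp point (between the pads) lies 19 mm behind it; z points along the fingers, y is the direction in which the jaws open and shut (so a half turn about z gives the same grasp; the last joint's range is limited). The gripper opens to 87 mm and grips with 3 to 60 N. Pads are 19 mm wide; open, the fingers measure 117 mm over their backs; the gripper's body (75 mm by 190 mm) begins 51 mm behind the grasp point.
Start: joints at [-0.023, 0.332, -0.065, 1.46, 0.022, 1.35, -0.088], TCP at [0.625, 0, 0.223] pointing down, gripper open.
Joint ranges: [-2.6, 2.6], [-0.5, 2.12], [-1.47, 1.34], [0.16, 2.42], [-1.27, 4.41], [0.06, 2.06], [-2.6, 2.6]. Speed limits (rad/s): [2.22, 2.22, 2.79, 2.79, 3.14, 3.14, 3.14].

INTERFACE

Orientations are given as a unit quaternion [x, y, z, w].
In Python, from bench import read_state, camera, close_job gives the robot as it stands.
- The arm moves only by the shell command python3 -m inch 'ROWS' [OPENING] [FORCE]. ROWS is JSON, a list of rows, each a list of 6 numbers: the shift along the tool's x, y, z as a fraction of full scale, then the turn, a rotation vector about the tool's x, y, z as a fraction of full scale. In form: [[tx, ty, tz, ax, ay, az], ...]. A call has 1 to 5 rows; each row shifts and turns the commanded pose from where the row before left it, along the tool's axes as they then stand; what a row does not reach is not made up. Full scale, the value 1, is 0.04 m for a shift and 120 degrees for a turn. A row lasts 1/8 s, in which the tool goes at most 62.5 mm and 10.7 degrees, less where a joint would pass 70% of its speed; a pose out of reach is approached as far as the arm can. A call with a number of a shift or a turn outside -1 to 1 is refused whole. A call with a gripper value outside its range is refused whole. OPENING is the opening, from -1 (shut) to 1 (fully open), so that 0 is half open, set as the call begins (- or left out, the last holds). The fingers move at their own pace and stop on an object; FORCE is the grip in N (left out, the last holds). Time passes only in rows, so rows that do not move let the fingers close. It gives the time, the measured TCP pose, the force and the opening at its end, in the units of the state.
- read_state(): the state, without advancing time (a new reading comes with each control period).
- camera(name): name is "scene" or "side" or "wrist"; returns a dict with "img" (420x560x3 uint8, red, green, blue), "depth" (420x560 float32, m along the optical axis (not along the pixel's ray), 0 where there is no reading), "fx", "fy", "cx", "cy" (pixels), "k1" (the pictures are not rectified: a ray, as slopes to the right and down, at radius r is drawn at 1 + k1 r^2 times it, then the intrinsics apply), "position" and "orientation" of the camera in the world; the wrist camera has in their place "tool_from_camera" (4x4, takes a point from camera to tool coordinates, whose origin is the TCP and whose axes are the flange's). Camera axes: x right, y down, z forward; pixel columns grow to the right and rows downward; lengths in m; the calibration is good to about 2 mm. A picture is of the moment at which its call begins: read the wrist's pose just before it.
- close_job(): hands the job in, once; it reports no verdict.
The state is a dict: "time": time; "joint_positions": joint angles; "joint_vel": joint speeds; "joint_torque": joint torques, N m; "ee_pos": TCP position; "eef_rot": TCP orientation; "ft_force": force on the tool from outside, world axes, zero at the start; "torque": the same for the moment, N m; "width": finger opening in m.
Only numpy, scipy, OpenCV 4.12 (cv2) and the standard library are available. Lean on these libraries where they do the work, as an engineer would, in place of code of your own. Each camera call takes 0.05 s, during which the arm holds its last target.

## Working session

There is one attempt and no reset: what is moved stays moved. The work goes in short steps, Python scripts to look and compute and a shell command to move; the robot and the scene stay as the last step left them, time stands still between calls to the robot, and variables do not carry over. Pictures are saved under pics/ and viewed, and the job is handed in when it is done.

```bash
ls; mkdir -p pics
python3 - <<'E'
from bench import read_state,camera
import cv2
s=read_state();print({k:s[k] for k in s})
for n in ["scene","side","wrist"]:
    c=camera(n);cv2.imwrite(f"pics/{n}0.png",c["img"][:,:,::-1]);print(n,{k:c[k] for k in c if k not in("img","depth")})
E
```

```text
pics
{'time': 0.0, 'joint_positions': array([-0.02260582,  0.33290121, -0.06469081,  1.46095217,  0.02158176,
        1.34988986, -0.08851618]), 'joint_vel': array([-3.53084861e-04, -9.24338136e-05,  1.51778702e-03, -5.12338642e-04,
        2.15096779e-03,  2.19590609e-03, -1.92284644e-03]), 'joint_torque': array([-1.20520472e-04, -6.23245955e+01,  2.44190963e-02, -3.89891267e+01,
       -6.13984605e-02,  3.97891912e-02,  1.87085252e-04]), 'ee_pos': array([ 6.24608682e-01, -1.74928528e-06,  2.21730410e-01]), 'eef_rot': array([ 7.07107244e-01,  7.07105944e-01, -5.32904578e-04, -4.95954104e-04]), 'ft_force': array([ 0.04282421,  0.44144488, -0.02162861]), 'torque': array([-0.00528146,  0.01334037, -0.01888774]), 'width': 0.08723941550573482}
scene {'fx': 492.2981981987075, 'fy': 492.2981981987075, 'cx': 273.8444015903904, 'cy': 204.12279233120952, 'k1': 0.011037386256217247, 'position': array([ 1.46359161, -0.50247718,  0.88007977]), 'orientation': array([ 0.78637981,  0.41962812, -0.21866312, -0.39712148])}
side {'fx': 447.5190933459671, 'fy': 447.5190933459671, 'cx': 281.95784387485986, 'cy': 211.33577530098307, 'k1': -0.0001486873217322028, 'position': array([0.32291154, 1.00828469, 0.69258641]), 'orientation': array([-0.12374205,  0.86622678, -0.4806216 ,  0.0578096 ])}
wrist {'fx': 361.32085736070553, 'fy': 361.32085736070553, 'cx': 276.3547937973709, 'cy': 201.45805565765124, 'k1': 0.0007782915807635143, 'tool_from_camera': array([[ 1.44535949e-04, -9.64719884e-01, -2.63278416e-01,
         7.15778787e-02],
       [ 9.99999967e-01,  8.30684965e-05,  2.44600808e-04,
         3.56579132e-04],
       [-2.14101121e-04, -2.63278443e-01,  9.64719864e-01,
        -1.62281672e-01],
       [ 0.00000000e+00,  0.00000000e+00,  0.00000000e+00,
         1.00000000e+00]])}
```

View pics/scene0.png

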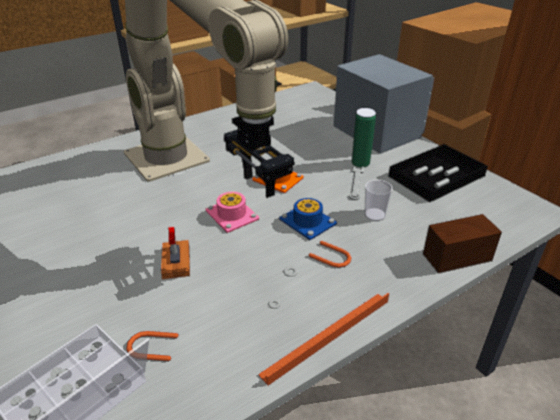

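View pics/side0.png

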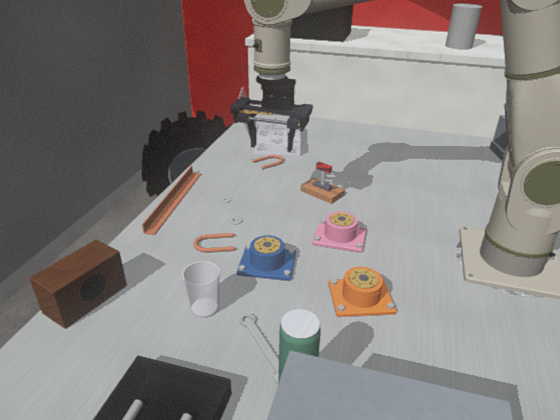

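View pics/wrist0.png

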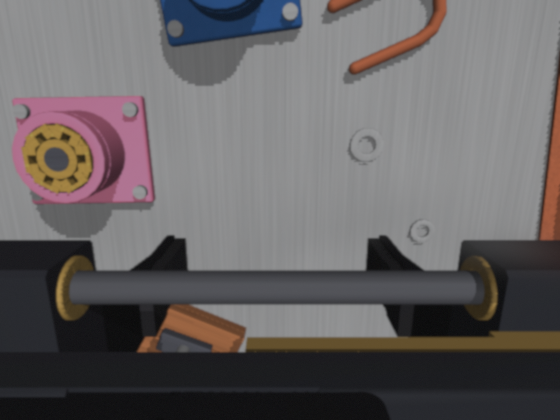

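Three things have the housing's shape: pink at scene (231,208), blue at (308,215) and orange at (278,178). I choose the blue one. The only spanner and rest is at (174,250), with its red grip bar. Next I'll check both in close crops.

```bash
cat > h.py <<'E'
import numpy as np,cv2
from bench import read_state,camera
from scipy.spatial.transform import Rotation as R
def pose(c,s=None):
    if "position" in c: return R.from_quat(c["orientation"]).as_matrix(),np.array(c["position"])
    T=c["tool_from_camera"];Rt=R.from_quat(s["eef_rot"]).as_matrix()
    return Rt@T[:3,:3],s["ee_pos"]+Rt@T[:3,3]
def ray(c,u,v,s=None):
    K=np.array([[c["fx"],0,c["cx"]],[0,c["fy"],c["cy"]],[0,0,1]])
    x=cv2.undistortPoints(np.array([[[u,v]]],float),K,np.array([c["k1"],0,0,0.]))[0,0]
    Rm,p=pose(c,s);return p,Rm@np.array([x[0],x[1],1])
def onz(c,u,v,z,s=None):
    p,d=ray(c,u,v,s);return p+d*(z-p[2])/d[2]
def cloud(c,s=None):
    h,w=c["depth"].shape;vv,uu=np.mgrid[:h,:w]
    K=np.array([[c["fx"],0,c["cx"]],[0,c["fy"],c["cy"]],[0,0,1]])
    x=cv2.undistortPoints(np.stack([uu,vv],-1).reshape(-1,1,2).astype(float),K,np.array([c["k1"],0,0,0.]))[:,0]
    d=c["depth"].reshape(-1,1);P=np.hstack([x*d,d]);Rm,p=pose(c,s)
    return (P@Rm.T+p).reshape(h,w,3)
def crop(im,x0,y0,x1,y1,k,name):
    cv2.imwrite("pics/"+name,cv2.resize(im[y0:y1,x0:x1,::-1],None,fx=k,fy=k,interpolation=cv2.INTER_CUBIC))
E
python3 - <<'E'
from h import *
for n,b,sp in[("scene",(270,185,350,245),(140,215,210,285)),("side",(230,225,310,285),(290,150,360,210))]:
    c=camera(n)
    a=[cv2.resize(c["img"][q[1]:q[3],q[0]:q[2],::-1],(400,int(400*(q[3]-q[1])/(q[2]-q[0]))),interpolation=cv2.INTER_CUBIC)[:300] for q in(b,sp)]
    a=[cv2.copyMakeBorder(t,0,300-len(t),0,0,cv2.BORDER_CONSTANT) for t in a]
    cv2.imwrite(f"pics/{n}_c.png",np.hstack(a))
    P=cloud(c);I=c["img"].astype(int);r,g,bl=I[...,0],I[...,1],I[...,2]
    # brass of the blue one
    q=b;m=np.zeros(r.shape,bool);m[q[1]:q[3],q[0]:q[2]]=1
    for nm,mm in[("blue",(bl>g+40)&(bl>r+40)),("brass",(r>bl+50))]:
        k=m&mm&(c["depth"]>0);Q=P[k];print(n,nm,k.sum(),np.median(Q,0),Q.min(0),Q.max(0))
    q=sp;m[:]=0;m[q[1]:q[3],q[0]:q[2]]=1
    k=m&(r>150)&(g<40)&(bl<60)&(c["depth"]>0);Q=P[k];print(n,"grip",k.sum(),np.median(Q,0),Q.min(0),Q.max(0))
E
```

```text
scene blue 658 [0.61332468 0.17672134 0.01150646] [ 0.48879091  0.12691508 -0.00343042] [0.6511471  0.28255932 0.06096424]
scene brass 342 [0.56946375 0.19701396 0.05585214] [ 0.381423    0.00917902 -0.00341599] [0.69958077 0.26574692 0.25115505]
scene grip 27 [ 0.51093666 -0.19290681  0.0978975 ] [ 0.49977675 -0.19908451  0.09547184] [ 0.52654043 -0.18431886  0.10261745]
side blue 645 [0.57546509 0.22081597 0.01333972] [0.50928364 0.14973841 0.00742059] [0.64484345 0.2465355  0.06202309]
side brass 297 [0.58004856 0.18606854 0.06043429] [0.54846411 0.10403696 0.0068836 ] [0.70572711 0.21830163 0.06420935]
  return _methods._mean(a, axis=axis, dtype=dtype,
  ret = um.true_divide(
Traceback (most recent call last):
ValueError: zero-size array to reduction operation minimum which has no identity
```

Run:
```python
import cv2,numpy as np
a=[cv2.imread(f"pics/{n}_c.png") for n in("scene","side")]
cv2.imwrite("pics/cc.png",np.vstack(a))
```

```text
(no output)
```

View pics/cc.png

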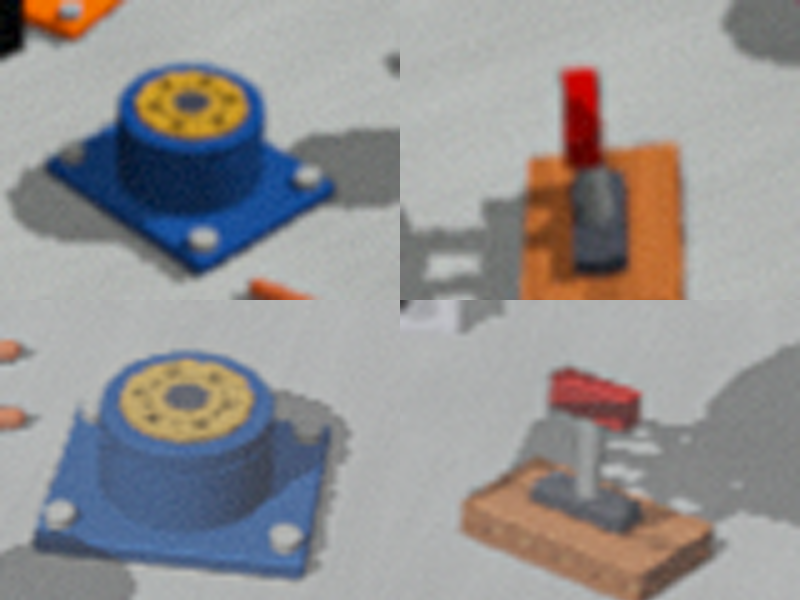

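The crops confirm the blue housing with its brass ring, and the red-gripped spanner upright in the rest. Next I'll get rough positions of the tall bystanders and move the wrist camera over the housing.

```bash
python3 - <<'E'
from h import *
c=camera("scene")
for n,u,v,z in[("can base",362,163,0),("cup base",376,216,0),("ring",309,205.5,.06),("grip top",171.5,229,.1),("orange",278,170,.06),("pink",231,198,.06)]: print(n,onz(c,u,v,z).round(3))
c=camera("side")
for n,u,v,z in[("can top",300,325,.19),("cup",203,308,0),("ring",267,244.5,.06),("gripA",320.,166.5,.1),("gripB",332,169,.1),("orange",363,280,.06)]: print(n,onz(c,u,v,z).round(3))
E
python3 -m inch '[[0.8,-0.3,0.4,0,0,0],[0.8,-0.3,0.4,0,0,0],[0.8,-0.3,0.4,0,0,0],[0.8,-0.3,0.4,0,0,0],[0,0,0,0,0,0]]'
python3 - <<'E'
from h import *
s=read_state();c=camera("wrist");np.save("pics/h_s.npy",np.r_[s["ee_pos"],s["eef_rot"]]);crop(c["img"],0,0,560,420,1,"w1.png");cv2.imwrite("pics/w1raw.png",c["img"][:,:,::-1]);print(s["ee_pos"],s["time"])
E
```

```text
can base [0.423 0.537 0.   ]
cup base [0.67  0.371 0.   ]
ring [0.582 0.19  0.06 ]
grip top [ 0.51 -0.19  0.1 ]
orange [0.377 0.222 0.06 ]
pink [0.426 0.026 0.06 ]
can top [0.417 0.536 0.19 ]
cup [0.665 0.37  0.   ]
ring [0.578 0.187 0.06 ]
gripA [ 0.527 -0.18   0.1  ]
gripB [ 0.49  -0.175  0.1  ]
orange [0.343 0.249 0.06 ]
time: 0.98
ee_pos: [0.5752, 0.1313, 0.1573]
eef_rot: [0.705, 0.709, -0.001, -0.001]
ft_force: [1.3, -0.3, 0.5]
width: 0.0871
[0.57515807 0.13125698 0.15733616] 0.975
```

View pics/w1.png

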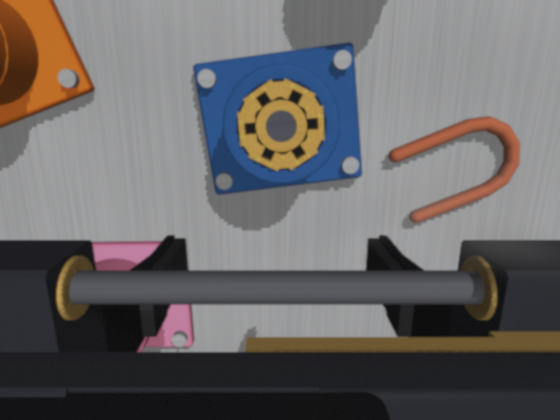

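Run:
```python
import cv2
im=cv2.imread("pics/w1raw.png")[70:180,220:345,::-1]
from h import *
crop(im,0,0,125,110,5,"w1c.png")
```

```text
(no output)
```

View pics/w1c.png

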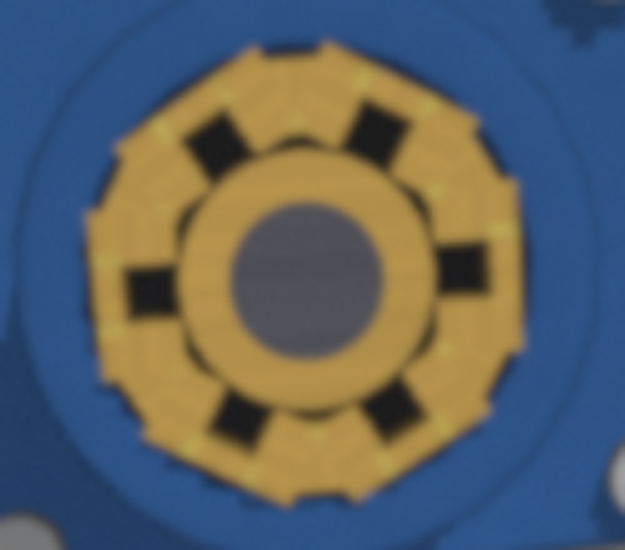

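The picture shows all six holes as dark squares. In the 5x crop their centres are at (218,146), (377,133), (464,268), (392,410), (240,419) and (151,292). Next I'll work out the ring centre and hole angles, then move over the rest.

```bash
python3 - <<'E'
from h import *
a=np.load("pics/h_s.npy");s=dict(ee_pos=a[:3],eef_rot=a[3:]);c=camera("wrist")
pts=[(218,146),(377,133),(464,268),(392,410),(240,419),(151,292)]
W=np.array([onz(c,220+(u+.5)/5-.5,70+(v+.5)/5-.5,.060,s)[:2] for u,v in pts])
m=W.mean(0);d=W-m;print(m,np.hypot(*d.T)*1e3);an=np.degrees(np.arctan2(d[:,1],d[:,0]));print(an,an%60)
print("outer centre",onz(c,281,123,.058,s))
P=[onz(c,u,v,.012,s)[:2] for u,v in[(195,65),(352,44),(361,175),(217,193)]];print("foot",np.mean(P,0),P)
E
python3 -m inch '[[-1,-0.2,-0.3,0,0,0],[-1,-0.2,-0.3,0,0,0],[-1,-0.2,-0.3,0,0,0],[-1,-0.2,-0.3,0,0,0],[-1,-0.2,-0.3,0,0,0]]'
python3 -m inch '[[-1,-0.2,0,0,0,0],[-1,-0.2,0,0,0,0],[-1,-0.2,0,0,0,0],[-1,-0.2,0,0,0,0],[0,0,0,0,0,0]]'
python3 - <<'E'
from h import *
s=read_state();c=camera("wrist");np.save("pics/r_s.npy",np.r_[s["ee_pos"],s["eef_rot"]]);cv2.imwrite("pics/w2.png",c["img"][:,:,::-1]);print(s["ee_pos"],s["time"])
E
```

```text
[0.57832406 0.18748736] [21.94880263 22.05674477 22.13683653 22.04617276 21.82352575 22.07763741]
[ 124.57454889   64.50141365    4.51369412  -55.90292765 -115.69685386
 -175.31970685] [4.57454889 4.50141365 4.51369412 4.09707235 4.30314614 4.68029315]
outer centre [0.57833374 0.18914958 0.058     ]
foot [0.57885873 0.18733565] [array([0.50959529, 0.23183424]), array([0.63428428, 0.24799554]), array([0.64836728, 0.14312237]), array([0.52318809, 0.12639043])]
time: 1.7
ee_pos: [0.5369, -0.0749, 0.2198]
eef_rot: [0.708, 0.706, 0.0, 0.001]
ft_force: [0.8, 0.3, -0.5]
width: 0.0873
time: 2.33
ee_pos: [0.5034, -0.2373, 0.2192]
eef_rot: [0.71, 0.704, -0.001, 0.001]
ft_force: [-0.1, 0.3, 0.5]
width: 0.0873
[ 0.50336919 -0.23727242  0.21923959] 2.325
```

View pics/w2.png

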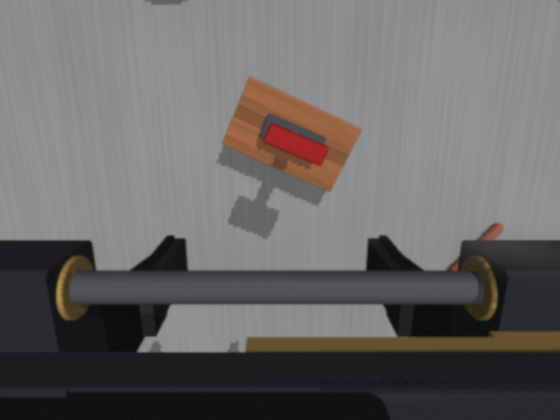

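Run:
```python
from h import *
im=cv2.imread("pics/w2.png")[:,:,::-1]
crop(im,215,70,370,200,4.5,"w2c.png")
```

```text
(no output)
```

View pics/w2c.png

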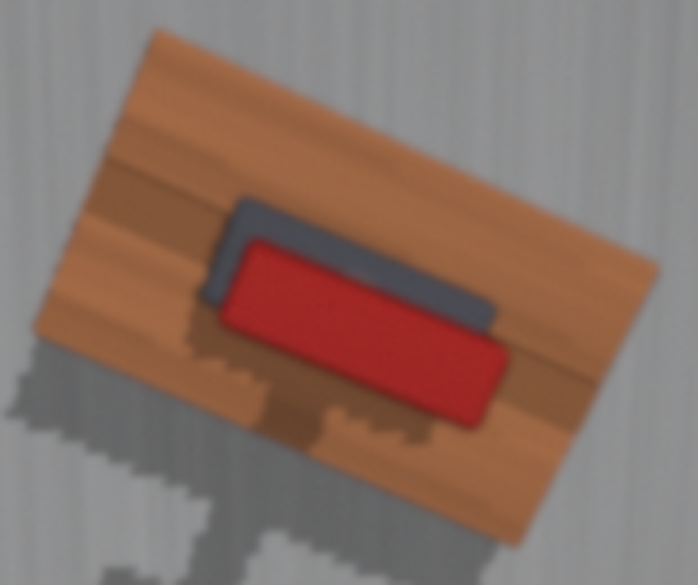

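The crop shows the red bar's top with corners (256,238), (510,351), (473,430) and (220,322). The block's top corners are (156,30), (658,268), (515,545) and (36,330).

Run:
```python
from h import *
a=np.load("pics/r_s.npy");s=dict(ee_pos=a[:3],eef_rot=a[3:]);c=camera("wrist")
def go(p,z):
    W=np.array([onz(c,215+(u+.5)/4.5-.5,70+(v+.5)/4.5-.5,z,s)[:2] for u,v in p])
    e=W[1]-W[0]+W[2]-W[3];f=W[3]-W[0]+W[2]-W[1]
    print(W.mean(0),np.linalg.norm(e)/2,np.linalg.norm(f)/2,"yaw",np.degrees(np.arctan2(e[1],e[0])))
go([(256,238),(510,351),(473,430),(220,322)],.1)
go([(156,30),(658,268),(515,545),(36,330)],.022)
go([(245,197),(495,305),(450,398),(203,300)],.034)
print(s)
def yaw(q):
    m=R.from_quat(q).as_matrix();print(m.round(4))
yaw(s["eef_rot"])
```

```text
[ 0.51929593 -0.19699046] 0.047763618758082015 0.015195310719436842 yaw -23.732478176838146
[ 0.51872022 -0.19761552] 0.11808696036051332 0.06819177045716927 yaw -24.827371866671225
[ 0.51927079 -0.19699275] 0.0569227105421065 0.022310059206233416 yaw -22.607665438721796
{'ee_pos': array([ 0.50336919, -0.23727242,  0.21923959]), 'eef_rot': array([ 7.09870216e-01,  7.04331739e-01, -5.19809658e-04,  8.98234360e-04])}
[[ 7.8e-03  1.0e+00  5.0e-04]
 [ 1.0e+00 -7.8e-03 -2.0e-03]
 [-2.0e-03  5.0e-04 -1.0e+00]]
```

```bash
python3 -m inch '[[0.5,0.2,0,0,0,0],[0.5,0.2,0,0,0,0],[0,0,0,0,0,-0.08],[0,0,0,0,0,-0.08],[0,0,0,0,0,-0.08]]'
python3 -m inch '[[0,0,0,0,0,-0.08],[0,0,0,0,0,-0.08],[0,0,0,0,0,-0.08],[0,0,0,0,0,-0.07],[0,0,0,0,0,0]]'
cat >> h.py <<'E'
def goto(x,y,yaw,z=None):
    s=read_state();m=R.from_quat(s["eef_rot"]).as_matrix();d=np.array([x,y,s["ee_pos"][2] if z is None else z])-s["ee_pos"]
    cy=np.degrees(np.arctan2(m[1,0],m[0,0]))
    print("t",round(s["time"],2),"pos",s["ee_pos"].round(4),"yaw",cy.round(2),"tilt",m[2,:2].round(4),"shift units",(m.T@d/.04).round(3),"az",round(-(yaw-cy)/120,3),"F",s["ft_force"].round(1),"T",s["torque"].round(2),"w",round(s["width"],4),"j7",s["joint_positions"][6].round(2))
E
python3 -c "
from h import *
goto(.519,-.197,155.7,.072)"
```

```text
time: 3.05
ee_pos: [0.5214, -0.1909, 0.2189]
eef_rot: [0.506, 0.863, 0.0, 0.0]
ft_force: [0.4, 0.8, 0.1]
width: 0.0869
time: 3.68
ee_pos: [0.5214, -0.1912, 0.2189]
eef_rot: [0.208, 0.978, 0.0, 0.0]
ft_force: [0.7, -0.3, 0.4]
width: 0.0871
t 3.67 pos [ 0.5214 -0.1912  0.2189] yaw 156.02 tilt [-0.0005  0.0003] shift units [-3.000e-03 -1.570e-01  3.671e+00] az 0.003 F [ 0.7 -0.3  0.4] T [ 0.12 -0.05 -0.05] w 0.0871 j7 1.42
```

```bash
python3 -m inch '[[0,-0.16,0.8,0,0,0],[0,0,0.8,0,0,0],[0,0,0.8,0,0,0],[0,0,0,0,0,0],[0,0,0,0,0,0]]'
python3 - <<'E'
from h import *
goto(.519,-.197,155.7,.072)
s=read_state();c=camera("wrist");cv2.imwrite("pics/w3.png",c["img"][:,:,::-1])
c=camera("side");crop(c["img"],230,60,390,220,4,"s3.png")
goto(.519,-.197,155.7,.072)
E
```

```text
time: 4.3
ee_pos: [0.5192, -0.1978, 0.124]
eef_rot: [0.209, 0.978, -0.0, 0.001]
ft_force: [-0.3, 1.0, -0.9]
width: 0.0871
t 4.3 pos [ 0.5192 -0.1978  0.124 ] yaw 155.93 tilt [-0.0017  0.0003] shift units [0.016 0.016 1.3  ] az 0.002 F [-0.3  1.  -0.9] T [ 0.1  -0.09  0.05] w 0.0871 j7 1.43
t 4.4 pos [ 0.5194 -0.198   0.1243] yaw 155.96 tilt [-0.0026  0.0004] shift units [0.024 0.017 1.307] az 0.002 F [-0.4 -0.3  1. ] T [ 0.05 -0.07  0.02] w 0.0871 j7 1.43
```

View pics/w3.png

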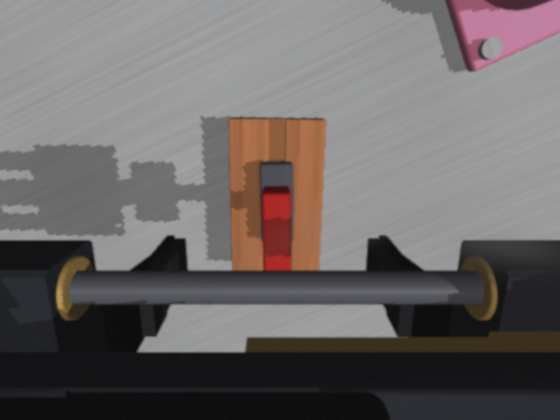

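View pics/s3.png

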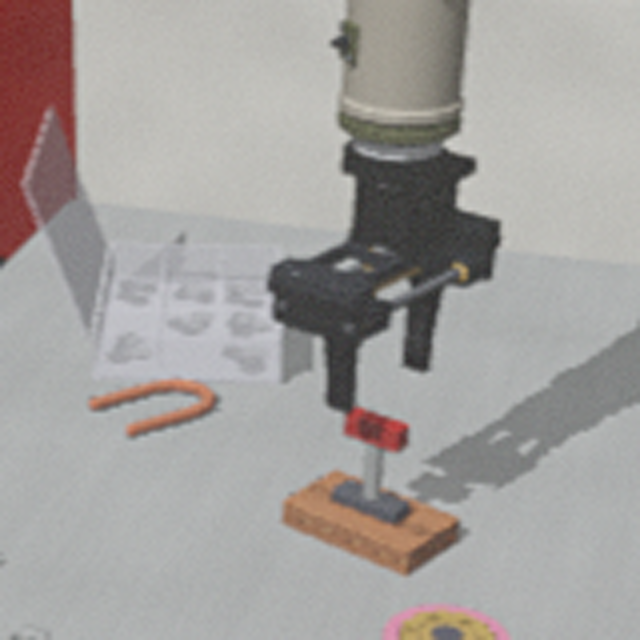

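Run:
```python
from h import *
s=read_state();c=camera("wrist");m=R.from_quat(s["eef_rot"]).as_matrix()
for u,v,z in[(277,187.5,.1),(278,118,.022),(276.5,163,.034)]:
    w=onz(c,u,v,z,s);print(w,(m.T@(w-s["ee_pos"])*1e3).round(1))
crop(cv2.imread("pics/w3.png")[:,:,::-1],200,100,350,280,3.3,"w3c.png")
```

```text
[ 0.49395925 -0.18625083  0.1       ] [28.1  0.3 24.2]
[ 0.4644831  -0.17223387  0.022     ] [ 60.9   1.1 102.1]
[ 0.49180071 -0.18558246  0.034     ] [30.5  0.  90.2]
```

View pics/w3c.png

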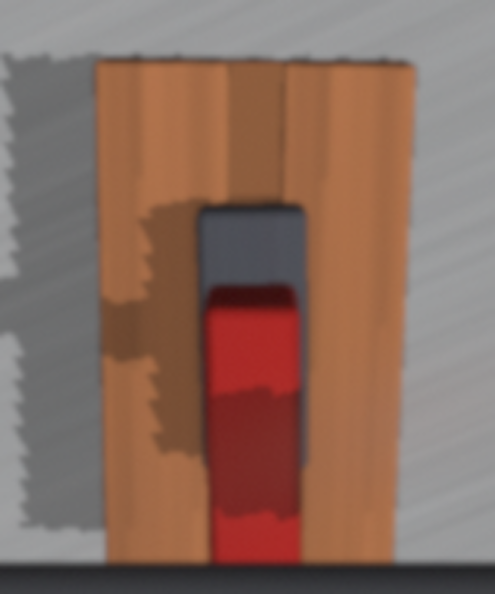

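The crop shows the bar centred between the fingers (column ≈277), with the front edge of its top at row ≈194. The offset is under 1 mm, so I'll descend and grip.

```bash
python3 -m inch '[[0.015,0,0.5,0,0,0],[0,0,0.5,0,0,0],[0,0,0.3,0,0,0],[0,0,0,0,0,0],[0,0,0,0,0,0]]'
python3 -c "
from h import *
goto(.519,-.197,155.7,.072)"
python3 -m inch '[[0,0,0,0,0,0],[0,0,0,0,0,0],[0,0,0,0,0,0],[0,0,0,0,0,0],[0,0,0,0,0,0]]' -0.9 30
python3 -m inch '[[0,0,0,0,0,0],[0,0,0,0,0,0],[0,0,0,0,0,0]]' 
python3 -c "
from h import *
goto(.519,-.197,155.7,.072)"
```

```text
time: 5.08
ee_pos: [0.5185, -0.1978, 0.0715]
eef_rot: [0.208, 0.978, -0.0, 0.001]
ft_force: [-0.4, 0.3, 0.3]
width: 0.0868
t 5.08 pos [ 0.5185 -0.1978  0.0715] yaw 155.99 tilt [-0.0013  0.0002] shift units [-0.005  0.024 -0.013] az 0.002 F [-0.4  0.3  0.3] T [ 0.07 -0.07  0.02] w 0.0868 j7 1.43
time: 5.7
ee_pos: [0.5179, -0.1976, 0.0706]
eef_rot: [0.208, 0.978, 0.0, 0.0]
ft_force: [-0.3, 0.2, -0.4]
width: 0.0448
time: 6.08
ee_pos: [0.5179, -0.1976, 0.0706]
eef_rot: [0.208, 0.978, 0.0, 0.0]
ft_force: [-0.2, -0.3, -1.7]
width: 0.0156
t 6.08 pos [ 0.5179 -0.1976  0.0706] yaw 156.0 tilt [-0.0001  0.0001] shift units [-0.019  0.025 -0.036] az 0.002 F [-0.2 -0.3 -1.7] T [-0.04 -0.03  0.02] w 0.0156 j7 1.43
```

Gripped, width 15.6 mm. Lifting and turning to yaw 124.4.

```bash
python3 -m inch '[[0,0,-0.4,0,0,0],[0,0,-0.7,0,0,0],[0,0,-0.7,0,0,0],[0,0,-0.6,0,0,0.08],[0,0,-0.6,0,0,0.08]]'
python3 -m inch '[[0,0,0,0,0,0.08],[0,0,0,0,0,0.02],[0,0,0,0,0,0]]'
python3 -c "
from h import *
goto(.5777,.1883,124.4,.185)"
```

```text
time: 6.7
ee_pos: [0.5177, -0.1976, 0.1923]
eef_rot: [0.371, 0.929, 0.0, 0.0]
ft_force: [-0.1, -0.6, -2.1]
width: 0.0156
time: 7.08
ee_pos: [0.5178, -0.1975, 0.1913]
eef_rot: [0.463, 0.886, 0.0, 0.0]
ft_force: [0.2, -0.4, -3.6]
width: 0.0158
t 7.08 pos [ 0.5178 -0.1975  0.1913] yaw 124.83 tilt [-0.0003  0.0003] shift units [7.063 6.738 0.158] az 0.004 F [ 0.2 -0.4 -3.6] T [ 0.08 -0.05 -0.01] w 0.0158 j7 0.9
```

```bash
python3 -m inch '[[0.3,0.3,0,0,0,0],[0.6,0.6,0,0,0,0],[0.7,0.65,0,0,0,0],[0.7,0.65,0,0,0,0],[0.7,0.65,0,0,0,0]]'
python3 -m inch '[[0.7,0.65,0,0,0,0],[0.7,0.65,0,0,0,0],[0.7,0.65,0,0,0,0],[0.7,0.65,0,0,0,0],[0.6,0.6,0,0,0,0]]'
python3 -m inch '[[0.4,0.4,0,0,0,0.004],[0.2,0.2,0,0,0,0],[0,0,0,0,0,0],[0,0,0,0,0,0]]'
python3 -c "
from h import *
goto(.5777,.1883,124.4,.135)"
```

```text
time: 7.7
ee_pos: [0.5429, -0.0313, 0.1908]
eef_rot: [0.462, 0.887, 0.0, -0.0]
ft_force: [-0.1, 0.2, -2.4]
width: 0.0155
time: 8.32
ee_pos: [0.5699, 0.1537, 0.1908]
eef_rot: [0.462, 0.887, 0.0, -0.0]
ft_force: [1.0, 0.2, -3.2]
width: 0.0157
time: 8.82
ee_pos: [0.5766, 0.183, 0.1906]
eef_rot: [0.467, 0.884, -0.0, 0.0]
ft_force: [-0.1, -0.0, -2.8]
width: 0.0157
t 8.82 pos [0.5766 0.183  0.1906] yaw 124.26 tilt [-0.0005 -0.0003] shift units [0.096 0.097 1.39 ] az -0.001 F [-0.1 -0.  -2.8] T [ 0.01 -0.09  0.02] w 0.0157 j7 0.17
```

```bash
python3 -m inch '[[0.096,0.097,0.3,0,0,0],[0,0,0.5,0,0,0],[0,0,0.45,0,0,0],[0,0,0.2,0,0,0],[0,0,0,0,0,0]]'
python3 -m inch '[[0,0,0,0,0,0],[0,0,0,0,0,0]]'
python3 - <<'E'
from h import *
goto(.5777,.1883,124.4,.130)
s=read_state();np.save("pics/p4.npy",np.r_[s["ee_pos"],s["eef_rot"]])
c=camera("wrist");cv2.imwrite("pics/w4.png",c["img"][:,:,::-1])
c=camera("side");crop(c["img"],220,190,320,290,6,"s4.png")
c=camera("scene");crop(c["img"],260,150,360,250,6,"c4.png")
E
```

```text
time: 9.45
ee_pos: [0.5774, 0.1893, 0.132]
eef_rot: [0.467, 0.884, -0.0, -0.0]
ft_force: [-0.3, -0.0, -1.6]
width: 0.0158
time: 9.7
ee_pos: [0.578, 0.1896, 0.1333]
eef_rot: [0.467, 0.884, 0.0, 0.0]
ft_force: [0.5, -0.3, -2.9]
width: 0.0159
t 9.7 pos [0.578  0.1896 0.1333] yaw 124.32 tilt [-0.0004  0.0012] shift units [-0.023 -0.026  0.083] az -0.001 F [ 0.5 -0.3 -2.9] T [ 0.01 -0.03 -0.02] w 0.0159 j7 0.15
```

View pics/w4.png

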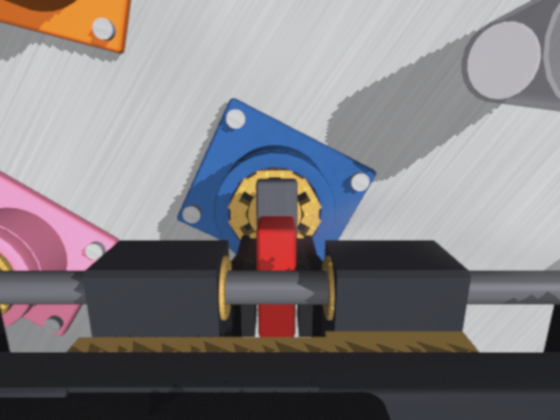

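View pics/s4.png

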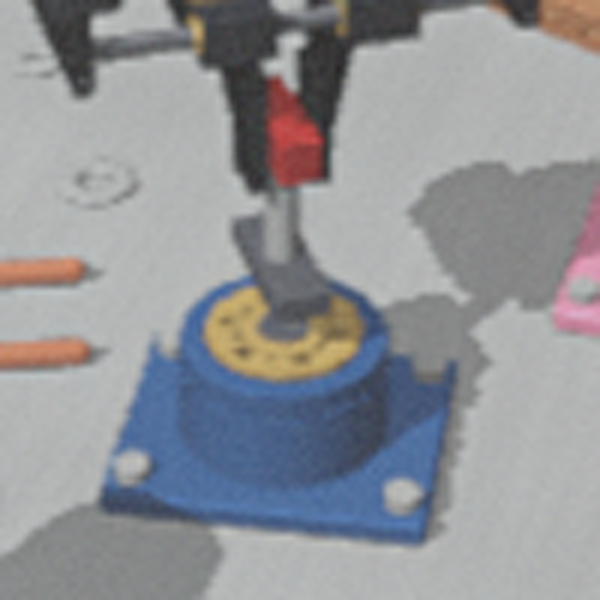

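View pics/c4.png

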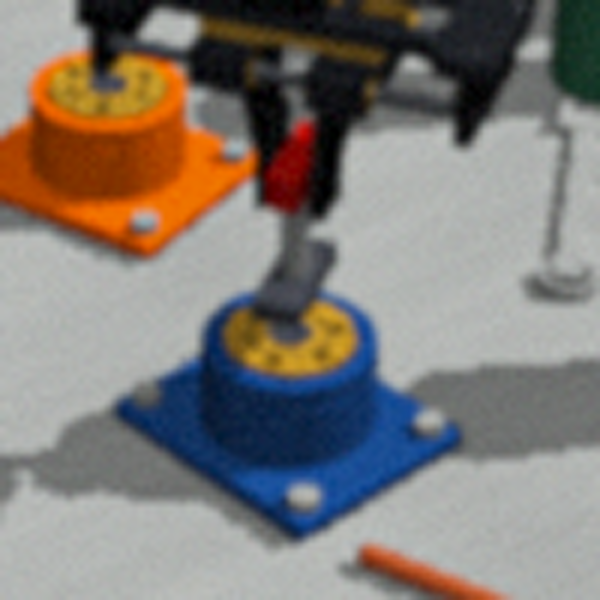

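Run:
```python
from h import *
crop(cv2.imread("pics/w4.png")[:,:,::-1],205,150,345,250,5.5,"w4c.png")
```

```text
(no output)
```

View pics/w4c.png

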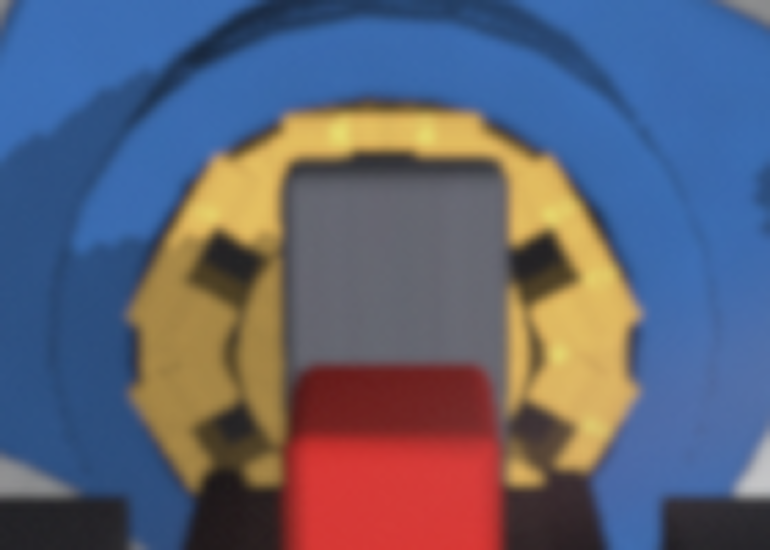

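Run:
```python
from h import *
a=np.load("pics/p4.npy");s=dict(ee_pos=a[:3],eef_rot=a[3:]);c=camera("wrist");m=R.from_quat(a[3:]).as_matrix()
def T(u,v,z): return (m.T@(onz(c,205+(u+.5)/5.5-.5,150+(v+.5)/5.5-.5,z,s)-a[:3])*1e3)[:2]
H=np.array([T(u,v,.06) for u,v in[(229,267),(544,263),(238,428),(543,432)]])
# hole angles at +-60,+-120 in tool (if aligned): x=+-11, y=+-19.05
M=np.array([[11,-19.05],[11,19.05],[-11,-19.05],[-11,19.05]])
cen=H.mean(0);d=H-cen;th=np.degrees(np.arctan2((M[:,0]*d[:,1]-M[:,1]*d[:,0]).sum(),(M*d).sum()))
print("holes\n",H.round(1),"ring centre tool",cen.round(2),"rot err",th)
oz=a[2]-.0566
print("cross front",T(287,172,oz+.02),T(507,172,oz+.02),"bar top front",T(300,437,oz+.086),T(492,437,oz+.086))
goto(.5777,.1883,124.4,.130)
```

```text
holes
 [[  9.4 -20.1]
 [  9.9  18.5]
 [-11.4 -19.4]
 [-12.   18.8]] ring centre tool [-1.02 -0.57] rot err -0.3024984642386844
cross front [ 29.11453955 -10.79628302] [29.11385556 11.674835  ] bar top front [23.99774795 -6.47064416] [23.99570943  7.1190829 ]
t 9.9 pos [0.5777 0.1895 0.1328] yaw 124.32 tilt [-0.0001  0.0005] shift units [-0.024 -0.018  0.07 ] az -0.001 F [-0.1  0.4 -2.9] T [ 0.04 -0.04 -0.  ] w 0.0154 j7 0.15
```

The spanner is aligned to the ring to within about 1 mm across the jaws. I'll correct that and lower it gently.

```bash
python3 -m inch '[[-0.005,-0.022,0.1,0,0,0],[0,0,0.15,0,0,0],[0,0,0.1,0,0,0],[0,0,0,0,0,0],[0,0,0,0,0,0]]'
python3 -c "
from h import *
goto(.578,.188,124.4,.116)"
python3 -m inch '[[0,0,0.02,0,0,0],[0,0,0.02,0,0,0],[0,0,0.02,0,0,0],[0,0,0,0,0,0]]'
python3 -c "
from h import *
goto(.578,.188,124.4,.114)"
```

```text
time: 10.52
ee_pos: [0.5771, 0.1889, 0.1187]
eef_rot: [0.467, 0.884, 0.0, 0.0]
ft_force: [-0.1, -0.1, -3.0]
width: 0.0156
t 10.53 pos [0.5771 0.1889 0.1187] yaw 124.32 tilt [-0.      0.0002] shift units [-0.031  0.006  0.066] az -0.001 F [-0.1 -0.1 -3. ] T [ 0.03 -0.05 -0.01] w 0.0156 j7 0.15
time: 11.02
ee_pos: [0.577, 0.1888, 0.1161]
eef_rot: [0.467, 0.884, -0.0, -0.0]
ft_force: [0.1, 0.1, -3.4]
width: 0.0158
t 11.03 pos [0.577  0.1888 0.1161] yaw 124.32 tilt [ 0. -0.] shift units [-0.031  0.01   0.052] az -0.001 F [ 0.1  0.1 -3.4] T [-0.01 -0.    0.03] w 0.0158 j7 0.15
```

```bash
python3 -m inch '[[0,0,0.015,0,0,0],[0,0,0.015,0,0,0],[0,0,0.015,0,0,0],[0,0,0,0,0,0]]'
python3 -c "
from h import *
goto(.578,.188,124.4,.114)"
```

```text
time: 11.52
ee_pos: [0.577, 0.1888, 0.1143]
eef_rot: [0.467, 0.884, -0.0, -0.0]
ft_force: [-0.9, -0.4, -2.5]
width: 0.0156
t 11.53 pos [0.577  0.1888 0.1143] yaw 124.32 tilt [ 0. -0.] shift units [-0.031  0.009  0.008] az -0.001 F [-0.9 -0.4 -2.5] T [ 0.07 -0.01  0.01] w 0.0156 j7 0.15
```

```bash
python3 -m inch '[[0,0,0.02,0,0,0],[0,0,0.02,0,0,0],[0,0,0.015,0,0,0],[0,0,0,0,0,0]]'
python3 -c "
from h import *
goto(.578,.188,124.4,.1086)"
```

```text
time: 12.02
ee_pos: [0.577, 0.1888, 0.1121]
eef_rot: [0.467, 0.884, -0.0, -0.0]
ft_force: [-0.5, 0.7, -3.1]
width: 0.0157
t 12.03 pos [0.577  0.1888 0.1121] yaw 124.32 tilt [ 0. -0.] shift units [-0.031  0.009  0.087] az -0.001 F [-0.5  0.7 -3.1] T [ 0.04 -0.04 -0.01] w 0.0157 j7 0.15
```

In the holes, with no contact force. I'll keep lowering until the cross-piece touches the face.

```bash
python3 -m inch '[[0,0,0.025,0,0,0],[0,0,0.025,0,0,0],[0,0,0.015,0,0,0],[0,0,0,0,0,0]]'
python3 -m inch '[[0,0,0.01,0,0,0],[0,0,0,0,0,0]]'
python3 -c "
from h import *
goto(.578,.188,124.4,.1086)"
```

```text
time: 12.52
ee_pos: [0.577, 0.1888, 0.1095]
eef_rot: [0.467, 0.884, 0.0, -0.0]
ft_force: [0.1, -0.4, -2.6]
width: 0.0154
time: 12.78
ee_pos: [0.577, 0.1888, 0.1091]
eef_rot: [0.467, 0.884, 0.0, 0.0]
ft_force: [-0.6, 0.2, -3.6]
width: 0.0159
t 12.78 pos [0.577  0.1888 0.1091] yaw 124.32 tilt [-0.  0.] shift units [-0.031  0.009  0.014] az -0.001 F [-0.6  0.2 -3.6] T [-0.01 -0.05  0.  ] w 0.0159 j7 0.14
```

```bash
python3 -m inch '[[0,0,0.01,0,0,0],[0,0,0,0,0,0]]'
python3 -m inch '[[0,0,0.01,0,0,0],[0,0,0,0,0,0]]'
python3 -c "
from h import *
goto(.578,.188,124.4,.1086)"
```

```text
time: 13.02
ee_pos: [0.577, 0.1888, 0.1087]
eef_rot: [0.467, 0.884, 0.0, 0.0]
ft_force: [0.2, 0.2, -1.9]
width: 0.0156
time: 13.28
ee_pos: [0.5771, 0.1889, 0.1086]
eef_rot: [0.467, 0.884, 0.0, 0.0]
ft_force: [-0.0, 0.5, -0.4]
width: 0.0156
t 13.28 pos [0.5771 0.1889 0.1086] yaw 124.32 tilt [-0.0001  0.0004] shift units [-0.031  0.006 -0.001] az -0.001 F [-0.   0.5 -0.4] T [0.04 0.08 0.02] w 0.0156 j7 0.14
```

Seated: the face contact came at the expected height with about 2.5 N. Now turning clockwise in small steps.

```bash
python3 -m inch '[[0,0.001,0,0,0,0.015],[0,0.001,0,0,0,0.02],[0,0.001,0,0,0,0.02],[0,0.001,0,0,0,0.02]]'
python3 -c "
from h import *
goto(.578,.188,124.4,.1086)"
python3 -m inch '[[0,0.001,0,0,0,0.02],[0,0.001,0,0,0,0.02],[0,0.001,0,0,0,0.02],[0,0.001,0,0,0,0.02]]'
python3 -c "
from h import *
goto(.578,.188,124.4,.1086)"
```

```text
time: 13.78
ee_pos: [0.5772, 0.1888, 0.1085]
eef_rot: [0.536, 0.844, -0.0, 0.0]
ft_force: [-0.8, -1.1, -0.2]
width: 0.016
t 13.78 pos [0.5772 0.1888 0.1085] yaw 115.18 tilt [-0.0003  0.0001] shift units [-0.028  0.009 -0.002] az -0.077 F [-0.8 -1.1 -0.2] T [-0.12  0.09  0.27] w 0.016 j7 -0.01
time: 14.28
ee_pos: [0.5773, 0.1889, 0.1085]
eef_rot: [0.605, 0.796, -0.0, 0.0]
ft_force: [-0.5, -0.5, -0.7]
width: 0.0157
t 14.28 pos [0.5773 0.1889 0.1085] yaw 105.58 tilt [-0.0002  0.0002] shift units [-0.026  0.01  -0.002] az -0.157 F [-0.5 -0.5 -0.7] T [-0.1   0.13  0.22] w 0.0157 j7 -0.17
```

```bash
python3 -m inch '[[0,0.001,0,0,0,0.02],[0,0.001,0,0,0,0.02],[0,0.001,0,0,0,0.02],[0,0.001,0,0,0,0.02]]'
python3 -c "
from h import *
goto(.578,.188,124.4,.1086)"
python3 -m inch '[[0,0.001,0,0,0,0.01],[0,0.001,0,0,0,0.01],[0,0,0,0,0,0]]'
python3 -c "
from h import *
goto(.578,.188,124.4,.1086)"
python3 -m inch '[[0,0.001,0,0,0,0.01],[0,0.001,0,0,0,0.01],[0,0,0,0,0,0]]'
python3 -c "
from h import *
goto(.578,.188,124.4,.1086)"
```

```text
time: 14.78
ee_pos: [0.5775, 0.189, 0.1085]
eef_rot: [0.669, 0.743, 0.0, 0.0]
ft_force: [-0.3, -1.2, 0.1]
width: 0.0159
t 14.78 pos [0.5775 0.189  0.1085] yaw 95.98 tilt [-0.0002  0.0002] shift units [-0.025  0.01  -0.002] az -0.237 F [-0.3 -1.2  0.1] T [-0.15  0.13  0.23] w 0.0159 j7 -0.33
time: 15.15
ee_pos: [0.5776, 0.189, 0.1085]
eef_rot: [0.684, 0.73, 0.0, 0.0]
ft_force: [-0.5, -2.2, 0.6]
width: 0.0158
t 15.15 pos [0.5776 0.189  0.1085] yaw 93.7 tilt [-0.      0.0002] shift units [-0.025  0.008 -0.002] az -0.256 F [-0.5 -2.2  0.6] T [-0.16  0.27  0.16] w 0.0158 j7 -0.36
time: 15.52
ee_pos: [0.5777, 0.189, 0.1085]
eef_rot: [0.699, 0.715, 0.0, 0.0]
ft_force: [-1.4, -0.9, 1.4]
width: 0.0155
t 15.53 pos [0.5777 0.189  0.1085] yaw 91.29 tilt [0.     0.0003] shift units [-0.026  0.007 -0.002] az -0.276 F [-1.4 -0.9  1.4] T [-0.19  0.4   0.15] w 0.0155 j7 -0.4
```

```bash
python3 -m inch '[[0,0.001,-0.004,0,0,0.01],[0,0.001,0,0,0,0.01],[0,0,0,0,0,0]]'
python3 -c "
from h import *
goto(.578,.188,124.4,.1086)"
python3 -m inch '[[0,0.001,0,0,0,0.01],[0,0,0,0,0,0.007],[0,0,0,0,0,0]]'
python3 -c "
from h import *
goto(.578,.188,124.4,.1086)"
```

```text
time: 15.9
ee_pos: [0.5777, 0.189, 0.1085]
eef_rot: [0.714, 0.7, 0.0, 0.0]
ft_force: [-1.0, -1.1, 0.8]
width: 0.0157
t 15.9 pos [0.5777 0.189  0.1085] yaw 88.89 tilt [-0.  0.] shift units [-0.025  0.008 -0.002] az -0.296 F [-1.  -1.1  0.8] T [-0.23  0.25  0.17] w 0.0157 j7 -0.44
time: 16.27
ee_pos: [0.5777, 0.189, 0.1085]
eef_rot: [0.726, 0.687, 0.0, 0.0]
ft_force: [-0.3, -1.1, 0.7]
width: 0.0157
t 16.27 pos [0.5777 0.189  0.1085] yaw 86.86 tilt [-0.      0.0001] shift units [-0.025  0.008 -0.002] az -0.313 F [-0.3 -1.1  0.7] T [-0.24  0.25  0.2 ] w 0.0157 j7 -0.48
```

```bash
python3 -m inch '[[0,0.001,0,0,0,0.008],[0,0,0,0,0,0.008],[0,0,0,0,0,0]]'
python3 -c "
from h import *
goto(.578,.188,124.4,.1086)"
python3 -m inch '[[0,0.001,0,0,0,0.008],[0,0,0,0,0,0.005],[0,0,0,0,0,0]]'
python3 -c "
from h import *
goto(.578,.188,124.4,.1086)"
```

```text
time: 16.65
ee_pos: [0.5778, 0.1891, 0.1085]
eef_rot: [0.737, 0.675, 0.0, 0.0]
ft_force: [-0.4, -0.3, 1.3]
width: 0.0163
t 16.65 pos [0.5778 0.1891 0.1085] yaw 84.96 tilt [-0.0001  0.0001] shift units [-0.026  0.009 -0.002] az -0.329 F [-0.4 -0.3  1.3] T [-0.19  0.25  0.58] w 0.0163 j7 -0.51
time: 17.02
ee_pos: [0.5778, 0.1891, 0.1085]
eef_rot: [0.747, 0.665, -0.0, 0.0]
ft_force: [-0.6, -0.8, 1.5]
width: 0.0158
t 17.02 pos [0.5778 0.1891 0.1085] yaw 83.4 tilt [-0. -0.] shift units [-0.026  0.009 -0.002] az -0.342 F [-0.6 -0.8  1.5] T [-0.18  0.19  0.79] w 0.0158 j7 -0.54
```

The torque climbed from 0.2 to 0.8 N m while I turned less than 4°, so the ring is at its stop. Now I'll relieve the twist and lift out.

```bash
python3 -m inch '[[0,0,0,0,0,-0.012],[0,0,0,0,0,-0.012],[0,0,0,0,0,0]]'
python3 -c "
from h import *
goto(.578,.188,124.4,.1086)"
```

```text
time: 17.4
ee_pos: [0.5778, 0.189, 0.1085]
eef_rot: [0.73, 0.684, 0.0, -0.0]
ft_force: [-1.5, 0.1, 0.9]
width: 0.0158
t 17.4 pos [0.5778 0.189  0.1085] yaw 86.29 tilt [ 0.0002 -0.0001] shift units [-0.025  0.006 -0.002] az -0.318 F [-1.5  0.1  0.9] T [-0.08  0.31  0.27] w 0.0158 j7 -0.49
```

```bash
python3 -m inch '[[0,0,0,0,0,-0.01],[0,0,0,0,0,-0.005],[0,0,0,0,0,0]]'
python3 -c "
from h import *
goto(.578,.188,124.4,.1086)"
```

```text
time: 17.77
ee_pos: [0.5778, 0.189, 0.1085]
eef_rot: [0.719, 0.695, 0.0, -0.0]
ft_force: [-1.0, -1.2, 0.2]
width: 0.0157
t 17.77 pos [0.5778 0.189  0.1085] yaw 88.08 tilt [0.0001 0.0001] shift units [-0.026  0.005 -0.002] az -0.303 F [-1.  -1.2  0.2] T [-0.06  0.27  0.1 ] w 0.0157 j7 -0.46
```

```bash
python3 -m inch '[[0,0,0,0,0,-0.01],[0,0,0,0,0,0]]'
python3 -m inch '[[0,0,-0.02,0,0,0],[0,0,-0.03,0,0,0],[0,0,0,0,0,0]]'
python3 -c "
from h import *
goto(.578,.188,124.4,.1086)"
```

```text
time: 18.02
ee_pos: [0.5779, 0.1891, 0.1085]
eef_rot: [0.711, 0.703, 0.0, 0.0]
ft_force: [-0.1, -0.0, -0.3]
width: 0.0156
time: 18.4
ee_pos: [0.5778, 0.189, 0.1105]
eef_rot: [0.712, 0.703, -0.0, 0.0]
ft_force: [0.3, 0.8, -2.3]
width: 0.0162
t 18.4 pos [0.5778 0.189  0.1105] yaw 89.28 tilt [-0.0001 -0.    ] shift units [-0.024  0.006  0.047] az -0.293 F [ 0.3  0.8 -2.3] T [0.   0.02 0.01] w 0.0162 j7 -0.44
```

Free of load. Lifting out, then looking at the ring.

```bash
python3 -m inch '[[0,0,-0.1,0,0,0],[0,0,-0.15,0,0,0],[0,0,-0.2,0,0,0],[0,0,-0.5,0,0,0],[0,0,-0.8,0,0,0]]'
python3 -m inch '[[-0.5,0,-0.4,0,0,0],[-0.8,0,0,0,0,0],[-0.3,0,0,0,0,0],[0,0,0,0,0,0],[0,0,0,0,0,0]]'
python3 - <<'E'
from h import *
goto(.578,.188,124.4,.1086)
s=read_state();np.save("pics/p5.npy",np.r_[s["ee_pos"],s["eef_rot"]])
c=camera("wrist");cv2.imwrite("pics/w5.png",c["img"][:,:,::-1])
E
```

```text
time: 19.02
ee_pos: [0.5773, 0.1888, 0.1808]
eef_rot: [0.712, 0.703, -0.001, -0.0]
ft_force: [0.6, -0.6, -2.3]
width: 0.0156
time: 19.65
ee_pos: [0.5767, 0.1261, 0.1963]
eef_rot: [0.711, 0.703, 0.0, -0.0]
ft_force: [-0.2, 0.9, -3.4]
width: 0.0157
t 19.65 pos [0.5767 0.1261 0.1963] yaw 89.35 tilt [ 0.0006 -0.0004] shift units [1.545 0.015 2.193] az -0.292 F [-0.2  0.9 -3.4] T [ 0.09  0.01 -0.  ] w 0.0157 j7 -0.32
```

View pics/w5.png

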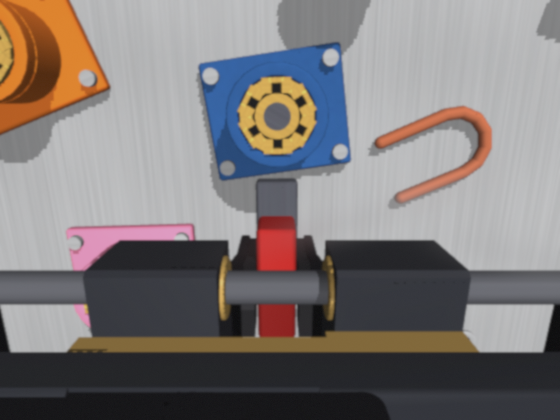

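Run:
```python
from h import *
crop(cv2.imread("pics/w5.png")[:,:,::-1],220,65,335,165,6,"w5c.png")
```

```text
(no output)
```

View pics/w5c.png

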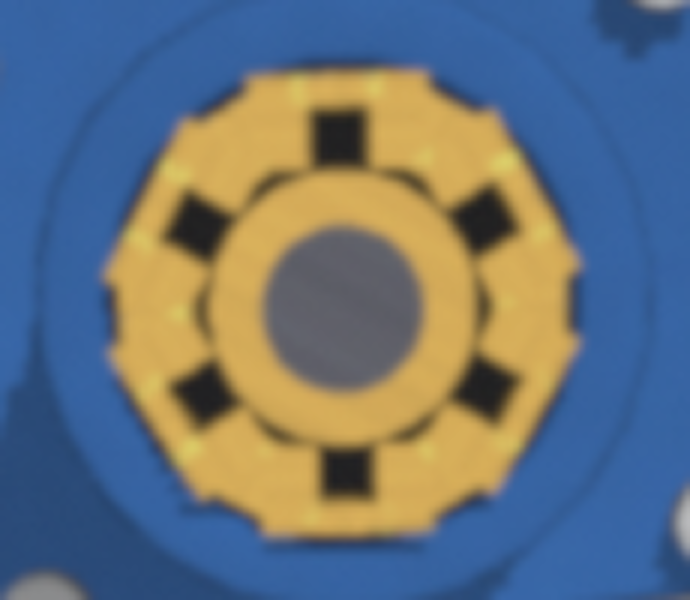

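Run:
```python
from h import *
a=np.load("pics/p5.npy");s=dict(ee_pos=a[:3],eef_rot=a[3:]);c=camera("wrist")
pts=[(340,137),(486,219),(486,387),(347,473),(203,391),(196,223)]
W=np.array([onz(c,220+(u+.5)/6-.5,65+(v+.5)/6-.5,.060,s)[:2] for u,v in pts])
m=W.mean(0);d=W-m;an=np.degrees(np.arctan2(d[:,1],d[:,0]));print(m,an%60,(an%60).mean())
t=4.44-(an%60).mean()+60;print("turned",t%60,np.radians(t%60))
goto(.5185,-.1975,155.7,.19)
```

```text
[0.57813335 0.18781867] [30.4183003  30.19058725 30.68832471 30.78511267 29.74536641 30.37556037] 30.36720861713242
turned 34.07279138286758 0.5946823949761911
t 19.75 pos [0.5768 0.1263 0.1963] yaw 89.38 tilt [ 0.0004 -0.0003] shift units [-8.11  -1.369  0.155] az -0.553 F [-0.3  0.3 -2.9] T [-0.02 -0.01 -0.08] w 0.016 j7 -0.32
```

The crop shows the hole pattern now at 30.4° (mod 60), 34.1° (0.595 rad) clockwise of before. That puts the start at about 0.205 rad, inside the stated range, if the ring is now at 0.8. Taking the spanner back.

```bash
python3 -m inch '[[-0.4,-0.07,0,0,0,0],[-0.8,-0.13,0,0,0,0],[-0.95,-0.16,0,0,0,0],[-0.95,-0.16,0,0,0,0],[-0.95,-0.16,0,0,0,0]]'
python3 -m inch '[[-0.95,-0.16,0,0,0,0],[-0.95,-0.16,0,0,0,0],[-0.95,-0.16,0,0,0,0],[-0.8,-0.14,0,0,0,0],[-0.4,-0.07,0,0,0,0]]'
python3 -m inch '[[0,0,0,0,0,-0.079],[0,0,0,0,0,-0.079],[0,0,0,0,0,-0.079],[0,0,0,0,0,-0.079],[0,0,0,0,0,-0.079]]'
python3 -m inch '[[0,0,0,0,0,-0.079],[0,0,0,0,0,-0.079],[0,0,0,0,0,0],[0,0,0,0,0,0]]'
python3 -c "
from h import *
goto(.5179,-.1976,156,.11)"
```

```text
time: 20.38
ee_pos: [0.5471, -0.0388, 0.1966]
eef_rot: [0.712, 0.702, -0.0, 0.0]
ft_force: [-0.1, -0.6, -1.8]
width: 0.0154
time: 21.0
ee_pos: [0.5171, -0.2008, 0.1966]
eef_rot: [0.713, 0.702, -0.0, 0.0]
ft_force: [0.7, 1.0, -3.1]
width: 0.0157
time: 21.62
ee_pos: [0.5182, -0.1977, 0.1965]
eef_rot: [0.366, 0.931, 0.0, -0.0]
ft_force: [0.1, 0.2, -2.6]
width: 0.0159
time: 22.12
ee_pos: [0.5181, -0.198, 0.1965]
eef_rot: [0.213, 0.977, 0.0, -0.0]
ft_force: [0.1, -0.0, -1.9]
width: 0.0158
t 22.12 pos [ 0.5181 -0.198   0.1965] yaw 155.45 tilt [0.0001 0.0002] shift units [0.009 0.006 2.162] az -0.005 F [ 0.1 -0.  -1.9] T [0.06 0.   0.05] w 0.0158 j7 1.43
```

Lower to just above the slot and check.

```bash
python3 -m inch '[[0.009,0.006,0.4,0,0,-0.004],[0,0,0.7,0,0,0],[0,0,0.6,0,0,0],[0,0,0.3,0,0,0],[0,0,0,0,0,0]]'
python3 -m inch '[[0,0,0.1,0,0,0],[0,0,0,0,0,0],[0,0,0,0,0,0]]'
python3 - <<'E'
from h import *
goto(.5179,-.1976,156,.0706)
c=camera("wrist");crop(c["img"],200,100,350,250,4,"w6c.png")
c=camera("side");crop(c["img"],280,130,370,210,6,"s6.png")
E
```

```text
time: 22.75
ee_pos: [0.5173, -0.1977, 0.1156]
eef_rot: [0.207, 0.978, 0.0, -0.001]
ft_force: [-1.0, -0.6, -2.4]
width: 0.0156
time: 23.12
ee_pos: [0.5182, -0.198, 0.113]
eef_rot: [0.207, 0.978, -0.0, 0.0]
ft_force: [0.1, -0.1, -2.0]
width: 0.0157
t 23.12 pos [ 0.5182 -0.198   0.113 ] yaw 156.12 tilt [-0.0008  0.0001] shift units [0.012 0.006 1.06 ] az 0.001 F [ 0.1 -0.1 -2. ] T [ 0.09 -0.03 -0.04] w 0.0157 j7 1.44
```

View pics/w6c.png

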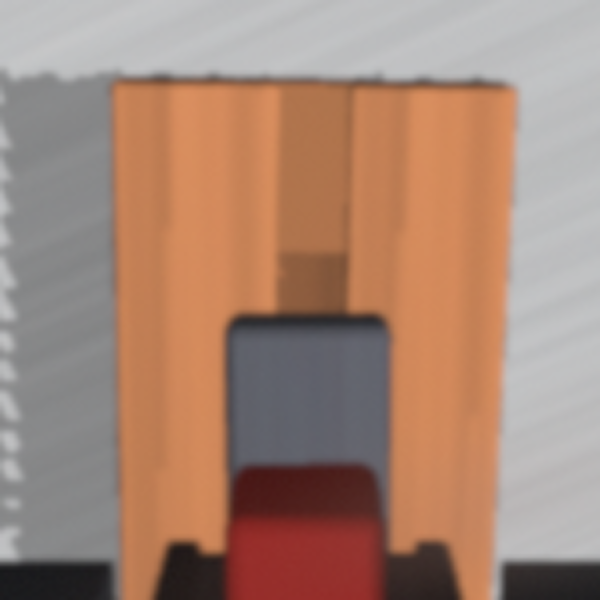

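View pics/s6.png

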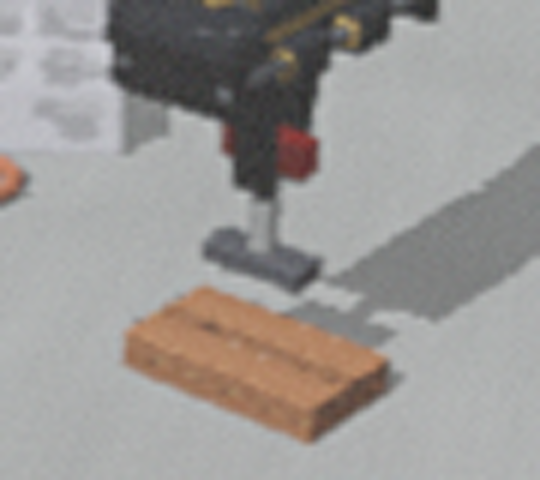

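The slot is centred at column ≈313 and the cross-piece at ≈308 in the 4x crop. That is well within the clearance, so I'll lower it.

```bash
python3 -m inch '[[0.008,0.01,0.3,0,0,0],[0,0,0.3,0,0,0],[0,0,0.15,0,0,0],[0,0,0.1,0,0,0],[0,0,0,0,0,0]]'
python3 -c "
from h import *
goto(.5179,-.1976,156,.0706)"
python3 -m inch '[[0,0,0.05,0,0,0],[0,0,0.05,0,0,0],[0,0,0.03,0,0,0],[0,0,0,0,0,0],[0,0,0,0,0,0]]'
python3 -c "
from h import *
goto(.5179,-.1976,156,.0706)"
```

```text
time: 23.85
ee_pos: [0.5177, -0.1974, 0.0782]
eef_rot: [0.207, 0.978, 0.0, -0.0]
ft_force: [-0.6, -0.1, -2.4]
width: 0.0159
t 23.85 pos [ 0.5177 -0.1974  0.0782] yaw 156.12 tilt [ 0.0004 -0.    ] shift units [-0.007 -0.003  0.191] az 0.001 F [-0.6 -0.1 -2.4] T [ 0.08 -0.03 -0.03] w 0.0159 j7 1.44
time: 24.48
ee_pos: [0.5178, -0.1974, 0.0734]
eef_rot: [0.207, 0.978, 0.0, 0.0]
ft_force: [-0.2, -0.1, -3.0]
width: 0.0159
t 24.48 pos [ 0.5178 -0.1974  0.0734] yaw 156.12 tilt [-0.0002  0.0001] shift units [-0.003 -0.003  0.07 ] az 0.001 F [-0.2 -0.1 -3. ] T [ 0.11  0.   -0.04] w 0.0159 j7 1.44
```

```bash
python3 -m inch '[[0,0,0.03,0,0,0],[0,0,0.03,0,0,0],[0,0,0,0,0,0],[0,0,0,0,0,0]]'
python3 -m inch '[[0,0,0.01,0,0,0],[0,0,0,0,0,0],[0,0,0,0,0,0]]'
python3 -c "
from h import *
goto(.5179,-.1976,156,.0706)"
```

```text
time: 24.98
ee_pos: [0.5178, -0.1974, 0.0709]
eef_rot: [0.207, 0.978, 0.0, 0.0]
ft_force: [0.2, 1.2, -2.2]
width: 0.0157
time: 25.35
ee_pos: [0.5178, -0.1974, 0.0706]
eef_rot: [0.207, 0.978, 0.0, 0.0]
ft_force: [0.3, 0.3, -2.1]
width: 0.0157
t 25.35 pos [ 0.5178 -0.1974  0.0706] yaw 156.12 tilt [-0.0002  0.0001] shift units [-0.003 -0.003 -0.001] az 0.001 F [ 0.3  0.3 -2.1] T [ 0.08 -0.07 -0.03] w 0.0157 j7 1.44
```

```bash
python3 -m inch '[[0,0,0.005,0,0,0],[0,0,0.005,0,0,0],[0,0,0,0,0,0],[0,0,0,0,0,0]]'
python3 -m inch '[[0,0,0.005,0,0,0],[0,0,0,0,0,0],[0,0,0,0,0,0]]'
```

```text
time: 25.85
ee_pos: [0.518, -0.1974, 0.0705]
eef_rot: [0.207, 0.978, 0.0, 0.0]
ft_force: [-2.5, 1.7, 5.2]
width: 0.0159
time: 26.22
ee_pos: [0.518, -0.1974, 0.0705]
eef_rot: [0.207, 0.978, 0.0, 0.0]
ft_force: [-3.2, 2.1, 7.5]
width: 0.016
```

The cross-piece is down on the rest. I'll ease off and release.

```bash
python3 -m inch '[[0,0,-0.008,0,0,0],[0,0,0,0,0,0]]'
python3 -m inch '[[0,0,0,0,0,0],[0,0,0,0,0,0],[0,0,0,0,0,0],[0,0,0,0,0,0],[0,0,0,0,0,0]]' 0.3
python3 -c "
from h import *
goto(.5179,-.1976,156,.0706)"
```

```text
time: 26.48
ee_pos: [0.518, -0.1974, 0.0705]
eef_rot: [0.207, 0.978, 0.0, 0.0]
ft_force: [-1.6, 1.0, 5.7]
width: 0.0158
time: 27.1
ee_pos: [0.5178, -0.1974, 0.0702]
eef_rot: [0.207, 0.978, 0.0, 0.0]
ft_force: [0.1, 0.9, -0.5]
width: 0.054
t 27.1 pos [ 0.5178 -0.1974  0.0702] yaw 156.12 tilt [-0.  0.] shift units [-0.005 -0.002 -0.01 ] az 0.001 F [ 0.1  0.9 -0.5] T [ 0.02 -0.05  0.02] w 0.054 j7 1.44
```

```bash
python3 -m inch '[[0,0,-0.3,0,0,0],[0,0,-0.6,0,0,0],[0,0,-0.8,0,0,0],[0,0,-0.8,0,0,0],[0,0,-0.8,0,0,0]]'
python3 -m inch '[[-0.8,0,-0.3,0,0,0],[-0.8,0,0,0,0,0],[0,0,0,0,0,0],[0,0,0,0,0,0]]'
python3 - <<'E'
from h import *
goto(.5179,-.1976,156,.0706)
c=camera("wrist");W=c["img"];c2=camera("side")["img"];c3=camera("scene")["img"]
cv2.imwrite("pics/w7.png",W[:,:,::-1]);cv2.imwrite("pics/c7.png",c3[:,:,::-1])
crop(c2,180,130,400,310,3.5,"s7.png")
E
```

```text
time: 27.72
ee_pos: [0.5178, -0.1974, 0.2043]
eef_rot: [0.207, 0.978, -0.0, 0.0]
ft_force: [0.1, 0.1, 0.2]
width: 0.0565
time: 28.22
ee_pos: [0.5759, -0.2231, 0.2145]
eef_rot: [0.207, 0.978, 0.0, -0.0]
ft_force: [-0.4, 0.2, 0.1]
width: 0.0564
t 28.23 pos [ 0.5759 -0.2231  0.2145] yaw 156.12 tilt [0.0003 0.0001] shift units [ 1.583e+00 -3.000e-03  3.598e+00] az 0.001 F [-0.4  0.2  0.1] T [ 0.06 -0.03  0.02] w 0.0564 j7 1.46
```

View pics/w7.png

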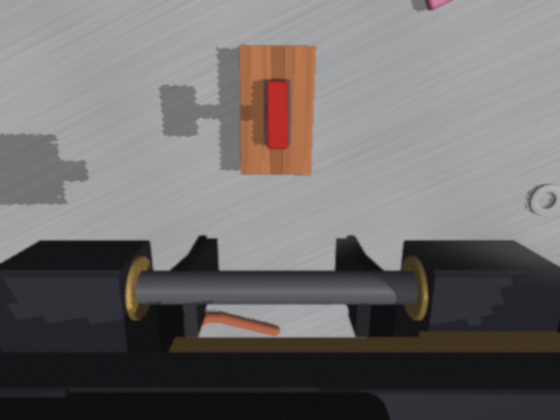

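View pics/s7.png

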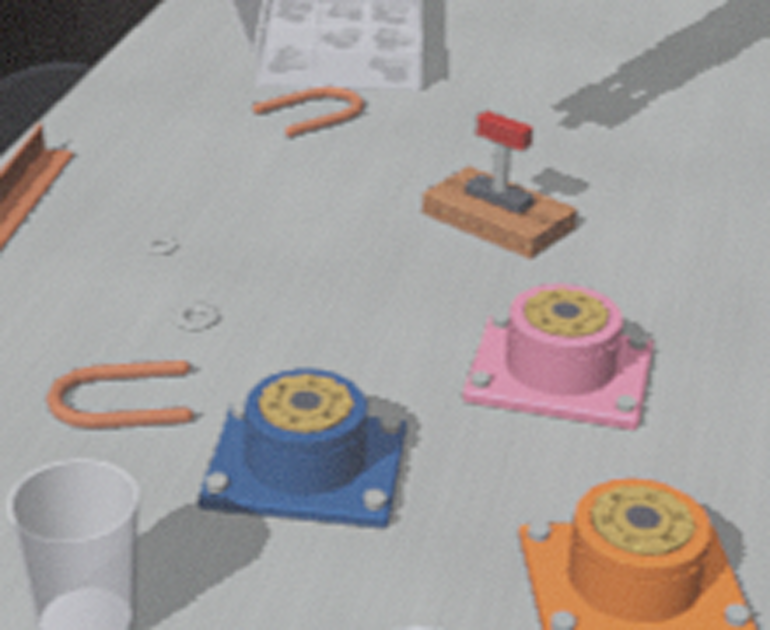

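View pics/c7.png

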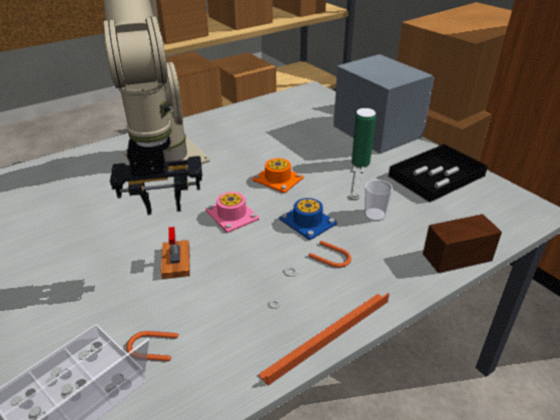

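The wrist view shows the spanner upright in the slot (bar at (278,114)), and the bystanders lie where they were in the first scene picture. Handing in.

```bash
python3 -c "
from bench import close_job
print(close_job())"
```

```text
the job is handed in; nothing more can be done
None
```

The lock ring in the blue housing is turned clockwise to its stop, and the spanner is back upright in the slot of its rest. I handed the job in at about 28 s.

- **Seating:** both prongs slid into opposite holes without resistance. The cross-piece touched the ring face at the expected height with about 2.5 N.
- **Turning:** the ring turned at about 0.2 N m, then the torque climbed to about 0.8 N m within 4° of further wrist turn, so I stopped there. I eased the twist off to zero before lifting the spanner out.
- **Ring check:** the holes moved 34.1° (0.595 rad) clockwise between the before and after pictures. That fits a start near 0.205 rad and the 0.8 rad stop. The ring's turn has no direct reading, so "fully home" rests on this and the torque rise.
- **Putting back:** the spanner went back at the height and place it came from, with at most about 10 N of contact. The last pictures show it upright, with nothing else visibly moved.
- **Small disagreement:** before insertion, two position estimates differed by about 1 mm. I used the close-up picture, and the prongs went in first time. No check failed.

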